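Seat the filter drawer and set the focus knob of the eyepiece test stand

ROBOT

A 6-joint arm with a two-finger parallel gripper is mounted at the origin on the work surface. World frame = base frame: x ahead of the robot, y to its left, z up, the work surface at z = 0. Lengths are in m, angles in degrees, forces in N, time in s.
With the tool pointing down it reaches from about 0.375 to 0.9 m from the base axis. Payload 3.1 kg.
Tool frame: the origin (TCP) lies between the finger pads, 19 mm behind the fingertips; this is the grasp point; z points along the fingers, y is the line along which they close (so a half turn about z gives the same grasp; the last joint's range is limited). The gripper opens to 87 mm and grips with 3 to 60 N. Pads are 19 mm wide; open, the fingers measure 117 mm over their backs; the gripper's body (75 mm by 190 mm) begins 51 mm behind the grasp point.
Start: joints at [-10.227, 30.224, 82.088, -0, 67.689, -10.227], TCP at [0.625, 0, 0.241] pointing down, gripper open.
Joint ranges: [-176.69, 176.69], [-43.24, 126.21], [12.49, 139.97], [-82, 262], [0, 151.66], [-163.58, 163.58]. Speed limits (degrees/s): [159.86, 159.86, 180, 180, 180, 180].

INTERFACE

Orientations are given as a 3x3 rotation matrix whose columns are the frame's x, y, z axes.
In Python, from rig import bot, viewer, workorder, models gives the robot as it stands.
- The arm moves only by the shell command python3 -m jog 'ROWS'. ROWS is JSON, a list of rows, each a list of 7 numbers: the opening, from 0 (shut) to 1 (fully open), then the shift along the tool's x, y, z in m, then the turn, a rotation vector about the tool's x, y, z in degrees. In form: [[claw, x, y, z, ax, ay, az], ...]. A call has 1 to 20 rows; each row is the pose to reach, as a shift and turn from the pose commanded when the call began, along the tool's axes at that moment; what a row does not reach only later rows make up. A row lasts 1/8 s, in which the tool goes at most 62.5 mm and 10.7 degrees, less where a joint would pass 70% of its speed; a pose out of reach is approached as far as the arm can. A call with a gripper value outside its range is refused whole. The fingers move at their own pace and stop on an object; the grip force is fixed at half the most. Time passes only in rows, so rows that repeat a pose let the fingers close. It gives the time, the measured TCP pose, the force, the opening and the grip force at its end, in the units of the state.
- bot.read_state(): the state, without advancing time (a new reading comes with each control period).
- viewer.capture(name): name is "scene" or "side" or "wrist"; returns (picture, depth): 400x640x3 uint8, blue, green, red; 400x640 float32, m along the optical axis (not along the pixel's ray), 0 where there is no reading.
- viewer.camera_info(name): a dict with "fx", "fy", "cx", "cy" (pixels), "world_to_cam" (4x4, takes a point from world to camera coordinates). Camera axes: x right, y down, z forward; pixel columns grow to the right and rows downward; lengths in m; the calibration is good to about 2 mm. A picture is of the moment at which its call begins: read the wrist's pose just before it. camera_info takes no time and is no camera call; for the wrist camera it gives the pose at the moment of the call.
- workorder.hand_in(): hands the job in; it is judged then, once.
Trained networks look in the newest picture that a camera, given by its name, has taken for a name from the list of things; names that differ only in an ending like _2 or _b are one class to them, and where a whole thing is asked for, a point or a joint stands for the part that bears it (a point fixed in the world has none). Each returns a list of dicts, best first, with "p" (0 to 1); they miss things now and then, are a little off and sometimes report something else, mostly with a low value. They report only what shows in the picture. A call takes as long as a camera call.
- models.outline_of(camera, thing): "mask" (400x640 bool, what is visible of it).
- models.tip_of(camera, thing): "xyz" ([x, y, z] in m, in world coordinates, good to about 4 mm: a listed point, or the origin of a listed thing).
The state is a dict: "time_s": time; "joint_positions": joint angles; "qvel": joint speeds; "tau": joint torques, N m; "position": TCP position; "tcp_rot": TCP orientation; "force": force on the tool from outside, world axes, zero at the start; "moment": the same for the moment, N m; "opening": opening from 0.0 (shut) to 1.0 (fully open); "grasp_force": force on a finger pad.
Only numpy, scipy, OpenCV 4.12 (cv2) and the standard library are available. Lean on these libraries where they do the work, as an engineer would, in place of code of your own. Each camera call takes 0.05 s, during which the arm holds its last target. There are 200 camera calls.

TASK

Get the eyepiece test stand ready: first push its open filter drawer fully home until it clicks in at its detent (press by feel, do not ram it), then turn the focus knob on top clockwise, regripping as needed, until its pointer line stands at the raised index wedge on the ring round it. Let go of the knob there and leave the eyepiece parts and tools lying about the table where they are.

Things in the scene. Friction and masses are not known exactly. Their poses are not given: they have to be found in the camera images.
- stand: eyepiece test stand, fixed: a grey box 220 (x) x 136 (y) x 60 mm tall, a filter drawer in its -x end, a black focus knob on top, and behind that an upright steel eyepiece port (52 mm across, top 110 mm above the table, axis at x = +68 mm). Origin: centre of the underside; x points from drawer end to port end, z up
- filter_drawer: flat filter drawer sliding along the stand's x. Its frame coincides with stand's when home and lies towards the stand's -x by as much as it is open (up to 70 mm). Friction 1.5 N; from 11 to 5 mm before home a sprung ball detent takes about 12 N to pass; short of its crest it can push the drawer back out, past it it draws the drawer in to its stop
- drawer_front (a point): on the outer face of the drawer's upright front plate (aluminium, 112 mm wide, 8 mm thick, from 8 to 52 mm above the table), at the middle of its width, 40 mm above the table. The outward normal is the stand's -x. With the drawer home this point is at x = -118 mm, y = 0 in the stand's frame
- focus_knob (a joint): angle of the focus knob, rad: 0 to 5.5 between hard stops, grows clockwise as seen from above; turning takes about 0.1 N m and it stays where it is left
- knob_grip (a point): on the knob's vertical axis (stand frame x = -45 mm, y = 0), 95 mm above the table: a TCP height for gripping the round fluted hub (36 mm across, from 70 to 104 mm above the table). Under the hub the knob has a skirt 88 mm across whose top is 70 mm above the table, the pointer line to 71.5 mm
- pointer_tip (a point): outer end of the knob's pointer, a raised white line on the black skirt and cap; 43 mm from the knob's axis, 71 mm above the table; its frame's x points outward along the pointer
- index_mark (a point): the index: the one raised aluminium wedge (14 mm long, 6 mm wide, top 72 mm above the table) on the fixed graduated ring round the knob (dark ring 92 to 120 mm across); this point is on top of the wedge, 53 mm from the knob's axis; its frame's x points outward from the axis
- kellner: bystander: silver Kellner eyepiece barrel standing upright, 42 mm across, 58 mm tall; origin at its foot
- retaining_ring: bystander: flat chrome retaining ring, 48 mm outside, 6 mm thick; origin under its centre
- lens_cell: bystander: brass lens cell, a ring 54 mm outside, 16 mm tall; origin under its centre
- field_stop_tube: bystander: blackened aluminium tube standing upright, 28 mm across, 45 mm tall; origin at its foot
- screw_jar: bystander: small glass jar with lid, 48 mm across, 60 mm tall; origin at its foot
- driver: bystander: screwdriver, 150 mm long, lying on the table along its own x
- lens_cap: bystander: black lens cap, a disc 60 mm across and 12 mm thick; origin under its centre

How it is judged (in metres and radians):
On the way, in this order (a step that is already met when the one before it is completed fails the run):
1. the filter drawer is home in its detent (within 2.5 mm) (x of drawer_front in the frame of stand above -0.1205 m), for 0.2 s.
2. the knob's pointer is at the index wedge, with the drawer still home (y of pointer_tip in the frame of index_mark between -0.0032 and 0.0032 m and x of pointer_tip in the frame of index_mark above -0.03 m and x of drawer_front in the frame of stand above -0.1205 m), for 0.2 s.
At the end, for the whole second after the job is handed in: The drawer is home to within 2.5 mm; the pointer's tip is within 3.2 mm (about 4 degrees) sideways of the index wedge's centre line, on the wedge's side of the knob; the knob is at rest (all of step 2 and velocity of joint focus_knob between -0.05 and 0.05 rad/s); the robot touches nothing.
It fails at once if the drawer is rammed: the robot pushes it with more than 40 N (contact force between any of the fingers, the arm and filter_drawer above 40 N).
It fails at once if an eyepiece part, tool, jar or cap on the table is moved more than 25 mm (distance of any of kellner, retaining_ring, lens_cell, field_stop_tube, screw_jar, driver, lens_cap from where it was at the start of the episode above 0.025 m).
It also fails if it takes over 72 s, if anything falls off the work surface, if the arm or the gripper's body presses on something with over 40 N, if the wrist force passes 120 N, or if a joint passes its speed limit or range.

## Working session

There is one attempt and no reset: what is moved stays moved. The work goes in short steps, Python scripts to look and compute and a shell command to move; the robot and the scene stay as the last step left them, time stands still between calls to the robot, and variables do not carry over. Pictures are saved under pics/ and viewed, at most 10 in all, crops included, and the job is handed in when it is done.

```bash
mkdir -p pics; ls
python3 - <<'E'
from rig import bot,viewer,models
import cv2,numpy as np
s=bot.read_state();print(s['time_s'],s['position'],s['tcp_rot'],s['force'])
for c in ['scene','side']:
    im,d=viewer.capture(c);cv2.imwrite(f'pics/{c}0.png',im)
    for t in ['stand','drawer_front','knob_grip','pointer_tip','index_mark','kellner','retaining_ring','lens_cell','field_stop_tube','screw_jar','driver','lens_cap']:
        r=models.tip_of(c,t)
        print(c,t,[(np.round(q['xyz'],3).tolist(),round(q['p'],2)) for q in r[:2]])
print(bot.read_state()['time_s'])
E
```

```text
pics
0.0 [6.24301107e-01 1.46152378e-04 2.40284021e-01] [[ 1.77808498e-05  9.99997759e-01 -2.11714362e-03]
 [ 9.99999924e-01 -1.69540359e-05  3.90550073e-04]
 [ 3.90513304e-04 -2.11715041e-03 -9.99997683e-01]] [0.37293627 0.15724957 0.07852932]
scene stand [([0.629, -0.044, -0.005], 0.9)]
scene drawer_front [([0.463, -0.078, 0.036], 0.71)]
scene knob_grip [([0.59, -0.053, 0.092], 0.63)]
scene pointer_tip [([0.541, -0.054, 0.074], 0.61)]
scene index_mark [([0.64, -0.057, 0.073], 0.56)]
scene kellner [([0.577, 0.086, -0.001], 0.66)]
scene retaining_ring [([0.563, -0.208, -0.002], 0.63), ([0.544, -0.451, 0.006], 0.5)]
scene lens_cell []
scene field_stop_tube [([0.632, -0.205, -0.002], 0.61)]
scene screw_jar [([0.519, 0.445, -0.001], 0.5)]
scene driver [([0.549, -0.452, 0.002], 0.77)]
scene lens_cap [([0.632, 0.408, 0.001], 0.73)]
side stand [([0.628, -0.044, -0.005], 0.91), ([0.521, 0.451, -0.002], 0.42)]
side drawer_front [([0.463, -0.076, 0.038], 0.96)]
side knob_grip [([0.592, -0.056, 0.097], 0.6)]
side pointer_tip [([0.543, -0.058, 0.073], 0.72)]
side index_mark [([0.632, -0.057, 0.071], 0.74)]
side kellner [([0.579, 0.084, -0.001], 0.66)]
side retaining_ring [([0.545, -0.454, 0.002], 0.61), ([0.559, -0.21, 0.004], 0.5)]
side lens_cell [([0.484, 0.07, -0.004], 0.65)]
side field_stop_tube [([0.635, -0.199, 0.003], 0.67)]
side screw_jar [([0.518, 0.447, 0.0], 0.61)]
side driver [([0.547, -0.455, -0.003], 0.74)]
side lens_cap []
1.3
```

View pics/scene0.png

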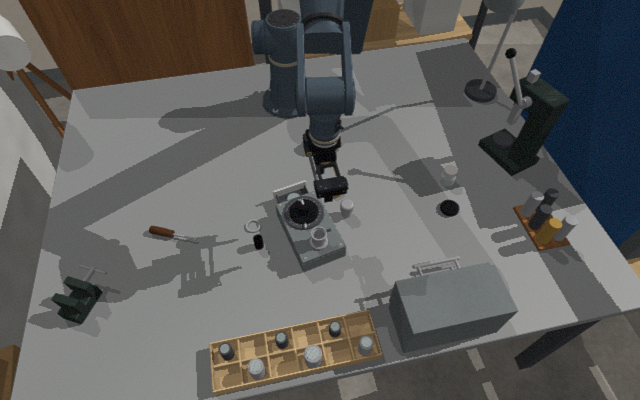

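View pics/side0.png

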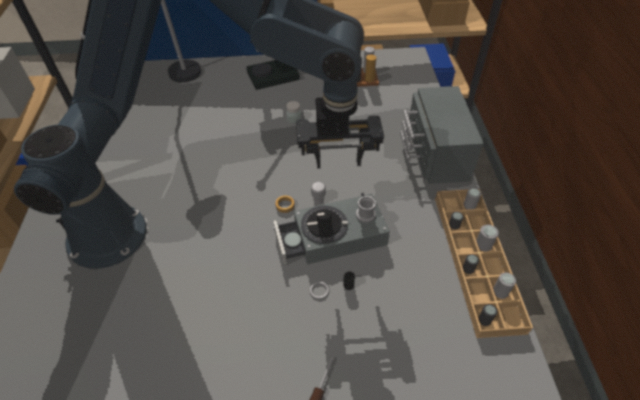

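The scene picture shows the stand at about (310,225), with the drawer open towards the robot at (292,190), the Kellner at (347,208) and the ring and tube at (253,227)/(258,242). The side picture agrees. It also shows the brass lens cell at (285,203), just beside the open drawer. Next I use the wrist camera, from higher up and with the tool turned towards the pushing direction.

```bash
python3 -m jog '[[1,-0.03,-0.05,-0.06,0,0,0],[1,-0.06,-0.10,-0.09,0,0,0],[1,-0.06,-0.10,-0.09,0,0,0],[1,-0.06,-0.10,-0.09,0,0,0]]'
cat > h.py <<'E'
from rig import bot,viewer,models
import cv2,numpy as np
def look(name,png,things):
    s=bot.read_state();ci=viewer.camera_info(name);im,d=viewer.capture(name);cv2.imwrite('pics/'+png,im)
    T=np.linalg.inv(ci['world_to_cam']);print('t',s['time_s'],'tcp',np.round(s['position'],4),'cam',np.round(T[:3,3],3),np.round(T[:3,2],2))
    for t in things:
        r=models.tip_of(name,t);print(t,[(np.round(q['xyz'],4).tolist(),round(q['p'],2)) for q in r[:2]])
    return s,ci,im,d
def cloud(ci,d):
    v,u=np.mgrid[:400,:640];P=np.stack([(u-ci['cx'])/ci['fx']*d,(v-ci['cy'])/ci['fy']*d,d,np.ones_like(d)],-1)
    return (P@np.linalg.inv(ci['world_to_cam']).T)[...,:3]
E
python3 - <<'E'
from h import *
s,ci,im,d=look('wrist','w1.png',['stand','drawer_front','knob_grip','pointer_tip','index_mark'])
np.savez('w1.npz',im=im,d=d,W=ci['world_to_cam'])
print(ci['fx'],s['joint_positions'],s['force'])
P=cloud(ci,d); print((d>0).mean())
E
```

```text
time_s: 1.8
position: [0.525, -0.0604, 0.3323]
tcp_rot: [[0.002, 1.0, 0.003], [1.0, -0.002, -0.0], [-0.0, 0.003, -1.0]]
force: [0.2, -0.5, 0.2]
opening: 1.0
grasp_force: 0.0
t 1.8 tcp [ 0.525  -0.0604  0.3323] cam [0.525 0.008 0.476] [ 0.   -0.25 -0.97]
stand [([0.6296, -0.0427, -0.0018], 0.57)]
drawer_front [([0.465, -0.0768, 0.0405], 0.66)]
knob_grip [([0.5862, -0.0595, 0.0976], 0.69)]
pointer_tip []
index_mark []
280.75067867164626 [-1.87104609e+01  1.68900952e+01  8.91312005e+01  3.17485104e-02
  7.38257263e+01 -1.86191722e+01] [ 0.22836685 -0.52714627  0.19385007]
0.97262890625
```

View pics/w1.png

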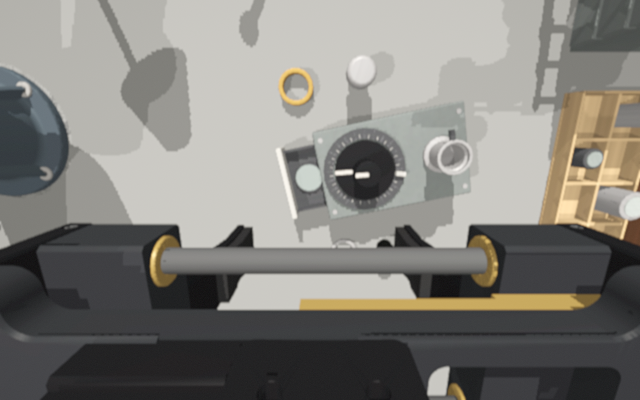

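The wrist picture shows the drawer plate at (287,183), the knob at (366,170) with its white pointer to the left at (343,172), and the index wedge on the right at (400,174). Now I fit the geometry from depth.

```bash
cat >> h.py <<'E'
def rect(P,m):
    r=cv2.minAreaRect((P[m][:,:2]*1000).astype(np.float32));return r
E
python3 - <<'E'
from h import *
z=np.load('w1.npz');d=z['d'];im=z['im'];ci=viewer.camera_info('wrist');ci['world_to_cam']=z['W']
P=cloud(ci,d);X,Y,Z=P[...,0],P[...,1],P[...,2]
v,u=np.mgrid[:400,:640];roi=(v<222)&(u>265)&(u<480)&(v>95)
m=(roi&(abs(Z-.06)<.005)).astype(np.uint8)
m=cv2.morphologyEx(m,cv2.MORPH_OPEN,np.ones((3,3)))
n,l,st,_=cv2.connectedComponentsWithStats(m);k=1+np.argmax(st[1:,4]);m=l==k
print('top',rect(P,m),np.median(Z[m]))
hub=roi&(Z>.098)&(Z<.112)&(u<415);print('hub',cv2.minEnclosingCircle((P[hub][:,:2]*1000).astype(np.float32)),np.median(Z[hub]),hub.sum())
sk=roi&(Z>.066)&(Z<.09)&(X<.66)&(X>.53);print('skirt',cv2.minEnclosingCircle((P[sk][:,:2]*1000).astype(np.float32)),np.median(Z[sk]))
port=roi&(Z>.1)&(u>420);print('port',cv2.minEnclosingCircle((P[port][:,:2]*1000).astype(np.float32)))
fr=roi&(u<300)&(abs(Z-.05)<.006);print('front',rect(P,fr),np.median(Z[fr]),fr.sum())
cv2.imwrite('pics/w1c.png',cv2.resize(im[115:220,270:480],None,fx=3.8,fy=3.8,interpolation=cv2.INTER_CUBIC))
E
```

```text
top ((629.443603515625, -45.02619934082031), (219.3251953125, 136.50833129882812), 11.580816268920898) 0.06052074737398891
hub ((585.9886474609375, -53.77078628540039), 18.771230697631836) 0.10451237380506662 579
skirt ((585.3167724609375, -53.46891784667969), 60.15349578857422) 0.07033304434919568
port ((621.6197509765625, -13.712722778320312), 98.82139587402344)
front ((468.9073791503906, -77.28321075439453), (8.47018051147461, 111.0094985961914), 11.330158233642578) 0.0522379924975972 422
```

View pics/w1c.png

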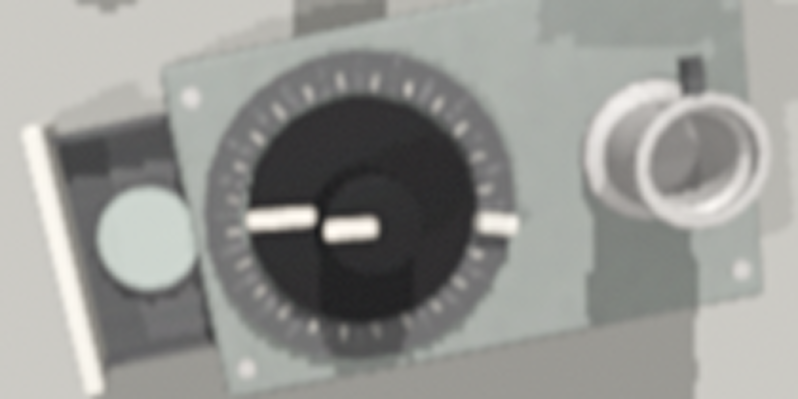

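Everything agrees with the stated sizes. The stand centre is (0.6294, -0.0450) at yaw 11.5°, the knob axis is at (0.5853, -0.0540), and the drawer is about 50 mm open. The crop shows the pointer at (280,218) and the wedge at (497,224). I move in front of the drawer with closed fingers and work out the knob angle in parallel.

```bash
python3 -m jog '[[0,0,-0.03,0,0,0,10],[0,-0.01,-0.06,0,0,0,20],[0,-0.02,-0.0896,0,0,0,30],[0,-0.0245,-0.0896,0.03,0,0,40],[0,-0.0245,-0.0896,0.06,0,0,50],[0,-0.0245,-0.0896,0.09,0,0,60],[0,-0.0245,-0.0896,0.12,0,0,70],[0,-0.0245,-0.0896,0.14,0,0,78.5],[0,-0.0245,-0.0896,0.19,0,0,78.5],[0,-0.0245,-0.0896,0.24,0,0,78.5],[0,-0.0245,-0.0896,0.28,0,0,78.5],[0,-0.0245,-0.0896,0.29,0,0,78.5],[0,-0.0245,-0.0896,0.29,0,0,78.5],[0,-0.0245,-0.0896,0.29,0,0,78.5]]'
python3 - <<'E'
from h import *
z=np.load('w1.npz');d=z['d'];im=z['im'];ci=viewer.camera_info('wrist');ci['world_to_cam']=z['W']
T=np.linalg.inv(z['W']);v,u=np.mgrid[:400,:640]
ray=np.stack([(u-ci['cx'])/ci['fx'],(v-ci['cy'])/ci['fy'],np.ones((400,640))],-1)@T[:3,:3].T
c=T[:3,3];s=(.0715-c[2])/ray[...,2];Q=c+ray*s[...,None]
dx=Q[...,:2]-[.5853,-.0540];r=np.hypot(*dx.transpose(2,0,1));br=im.min(2)>150
for nm,lo,hi,sg in [('ptr',.022,.043,-1),('idx',.046,.060,1)]:
    m=br&(r>lo)&(r<hi)&(dx[...,0]*sg>.01)
    q=dx[m];k=q.mean(0);print(nm,m.sum(),k,np.degrees(np.arctan2(k[1],k[0])))
E
```

```text
time_s: 3.85
position: [0.4364, -0.0848, 0.0423]
tcp_rot: [[0.98, 0.2, 0.002], [0.2, -0.98, -0.001], [0.002, 0.002, -1.0]]
force: [0.4, -0.0, -0.7]
opening: 0.005
grasp_force: 0.0
ptr 75 [-0.03243056 -0.00133024] -177.65115124230888
idx 98 [0.0474059 0.0011408] 1.3785293224149002
```

```bash
python3 -m jog '[[0,0.008,0,0,0,0,0],[0,0.014,0,0,0,0,0],[0,0.017,0,0,0,0,0],[0,0.019,0,0,0,0,0],[0,0.021,0,0,0,0,0],[0,0.023,0,0,0,0,0],[0,0.025,0,0,0,0,0],[0,0.027,0,0,0,0,0],[0,0.03,0,0,0,0,0],[0,0.033,0,0,0,0,0],[0,0.036,0,0,0,0,0],[0,0.039,0,0,0,0,0],[0,0.042,0,0,0,0,0],[0,0.045,0,0,0,0,0],[0,0.047,0,0,0,0,0],[0,0.049,0,0,0,0,0],[0,0.051,0,0,0,0,0],[0,0.052,0,0,0,0,0]]'
```

```text
time_s: 6.1
position: [0.4865, -0.0741, 0.0412]
tcp_rot: [[0.98, 0.199, 0.0], [0.199, -0.98, -0.0], [0.0, 0.0, -1.0]]
force: [-1.5, -0.1, -0.1]
opening: 0.002
grasp_force: 0.8
```

```bash
python3 -m jog '[[0,0.001,0,0,0,0,0],[0,0.002,0,0,0,0,0],[0,0.003,0,0,0,0,0],[0,0.004,0,0,0,0,0],[0,0.005,0,0,0,0,0],[0,0.006,0,0,0,0,0],[0,0.007,0,0,0,0,0],[0,0.008,0,0,0,0,0],[0,0.0085,0,0,0,0,0],[0,0.009,0,0,0,0,0]]'
```

```text
time_s: 7.35
position: [0.4933, -0.0726, 0.0412]
tcp_rot: [[0.98, 0.2, -0.004], [0.2, -0.98, 0.0], [-0.004, -0.001, -1.0]]
force: [-7.4, -5.1, 2.8]
opening: 0.001
grasp_force: 4.0
```

```bash
python3 -m jog '[[0,0.0005,0,0,0,0,0],[0,0.001,0,0,0,0,0],[0,0.0015,0,0,0,0,0],[0,0.002,0,0,0,0,0]]'
```

```text
time_s: 7.85
position: [0.4942, -0.0724, 0.0413]
tcp_rot: [[0.98, 0.2, -0.006], [0.2, -0.98, 0.0], [-0.006, -0.001, -1.0]]
force: [-8.6, -6.0, 3.5]
opening: 0.006
grasp_force: 4.7
```

```bash
python3 -m jog '[[0,0.0005,0,0,0,0,0],[0,0.001,0,0,0,0,0],[0,0.0015,0,0,0,0,0],[0,0.002,0,0,0,0,0]]'
```

```text
time_s: 8.35
position: [0.4976, -0.0717, 0.0412]
tcp_rot: [[0.98, 0.2, -0.003], [0.2, -0.98, 0.0], [-0.003, -0.001, -1.0]]
force: [-5.0, -1.7, 2.2]
opening: 0.008
grasp_force: 2.8
```

```bash
python3 -m jog '[[0,0.0005,0,0,0,0,0],[0,0.001,0,0,0,0,0],[0,0.0015,0,0,0,0,0],[0,0.002,0,0,0,0,0]]'
```

```text
time_s: 8.85
position: [0.5015, -0.071, 0.0412]
tcp_rot: [[0.98, 0.199, 0.001], [0.199, -0.98, -0.0], [0.001, 0.0, -1.0]]
force: [-2.2, -0.9, -1.1]
opening: 0.004
grasp_force: 0.9
```

```bash
python3 -m jog '[[0,0.0005,0,0,0,0,0],[0,0.001,0,0,0,0,0],[0,0.0015,0,0,0,0,0],[0,0.002,0,0,0,0,0],[0,0.002,0,0,0,0,0]]'
python3 - <<'E'
from h import *
for c in ['side','scene']: look(c,c+'2.png',['drawer_front'])
E
```

```text
time_s: 9.48
position: [0.5031, -0.0708, 0.0413]
tcp_rot: [[0.98, 0.199, 0.0], [0.199, -0.98, -0.0], [0.0, 0.0, -1.0]]
force: [-1.1, 0.4, -0.3]
opening: 0.009
grasp_force: 0.6
t 9.475 tcp [ 0.5031 -0.0708  0.0413] cam [ 0.54  -0.791  1.015] [ 0.03  0.65 -0.76]
drawer_front []
t 9.575 tcp [ 0.5031 -0.0708  0.0413] cam [ 1.3   -0.153  1.101] [-0.58  0.12 -0.81]
drawer_front [([0.5119, -0.0679, 0.0364], 0.36)]
```

```bash
python3 -m jog '[[0,0.0005,0,0,0,0,0],[0,0.001,0,0,0,0,0],[0,0.0015,0,0,0,0,0]]'
```

```text
time_s: 10.05
position: [0.5032, -0.0706, 0.0413]
tcp_rot: [[0.98, 0.2, -0.003], [0.2, -0.98, -0.0], [-0.003, -0.001, -1.0]]
force: [-5.9, -3.2, 2.9]
opening: 0.004
grasp_force: 3.2
```

```bash
python3 -m jog '[[0,0.0005,0,0,0,0,0],[0,0.001,0,0,0,0,0],[0,0.0015,0,0,0,0,0]]'
```

```text
time_s: 10.42
position: [0.5032, -0.0705, 0.0412]
tcp_rot: [[0.98, 0.201, -0.006], [0.201, -0.98, 0.0], [-0.006, -0.001, -1.0]]
force: [-9.0, -6.1, 4.6]
opening: 0.004
grasp_force: 5.0
```

The drawer stopped moving while the force rose to about 11 N, so it is against its stop. I back off, rise and check.

```bash
python3 -m jog '[[0,-0.01,0,0,0,0,0],[0,-0.03,0,0,0,0,0],[0,-0.03,0,-0.05,0,0,0],[1,-0.03,0,-0.11,0,0,0],[1,0,0,-0.17,0,0,0],[1,0.03,0,-0.22,0,0,0],[1,0.04,0,-0.24,0,0,0],[1,0.04,0,-0.24,0,0,0],[1,0.04,0,-0.24,0,0,0]]'
cat >> h.py <<'E'
def angles(im,d,ci,C=(.5853,-.0540),zp=.0715):
    W=ci['world_to_cam'];T=np.linalg.inv(W);v,u=np.mgrid[:400,:640]
    ray=np.stack([(u-ci['cx'])/ci['fx'],(v-ci['cy'])/ci['fy'],np.ones((400,640))],-1)@T[:3,:3].T
    c=T[:3,3];s=(zp-c[2])/ray[...,2];dx=(c+ray*s[...,None])[...,:2]-np.array(C);r=np.hypot(dx[...,0],dx[...,1])
    br=(im.min(2)>150).astype(np.uint8);out={}
    for nm,lo,hi in [('ptr',.022,.044),('idx',.046,.061)]:
        m=br*((r>lo)&(r<hi));n,l,st,_=cv2.connectedComponentsWithStats(m.astype(np.uint8),connectivity=4)
        for k in np.argsort(-st[1:,4])[:2]+1:
            q=dx[l==k];a=q.mean(0);print(nm,'px',st[k,4],'r %.4f ang %.1f'%(np.hypot(*a),np.degrees(np.arctan2(a[1],a[0]))),'elong ',np.round(cv2.minAreaRect((q*1000).astype(np.float32))[1],1))
def draw(P):
    Z=P[...,2];m=(abs(Z-.0525)<.004)
    ex=np.array([.98,.199]);xy=P[...,:2]-[.6294,-.045];xs=xy@ex;ys=xy@[-.199,.98]
    m&=(xs<-.111)&(xs>-.19)&(abs(ys)<.05);print('front plate n',m.sum(),'x med',np.median(xs[m]),'5-95%',np.percentile(xs[m],[5,95]))
    k=(Z>.1)&(Z<.11)&(np.hypot(xs+.045,ys)<.03);print('hub',cv2.minEnclosingCircle((P[k][:,:2]*1000).astype(np.float32)))
E
python3 - <<'E'
from h import *
s,ci,im,d=look('wrist','w3.png',['drawer_front','pointer_tip','index_mark'])
print(s['joint_positions'],s['force']);angles(im,d,ci);draw(cloud(ci,d))
z=np.load('w1.npz');ci['world_to_cam']=z['W'];print('old');angles(z['im'],z['d'],ci)
E
```

```text
time_s: 11.55
position: [0.5437, -0.0618, 0.2798]
tcp_rot: [[0.98, 0.199, -0.003], [0.199, -0.98, 0.001], [-0.003, -0.002, -1.0]]
force: [-0.0, 0.2, -0.7]
opening: 0.604
grasp_force: 0.0
t 11.55 tcp [ 0.5437 -0.0618  0.2798] cam [ 0.612 -0.048  0.424] [-0.25 -0.05 -0.97]
drawer_front [([0.518, -0.0657, 0.0402], 0.9), ([0.6243, -0.0437, 0.0003], 0.36)]
pointer_tip [([0.5439, -0.0553, 0.0721], 0.66)]
index_mark [([0.6344, -0.0587, 0.073], 0.69)]
[-1.81882172e+01  2.17032650e+01  9.05618536e+01  9.15102613e-03
  6.79054891e+01  6.03102505e+01] [-0.03756912  0.24657167 -0.68242083]
ptr px 96 r 0.0329 ang -177.5 elong  [21.7  7. ]
idx px 216 r 0.0485 ang 163.0 elong  [112.9  38.2]
idx px 93 r 0.0536 ang -3.8 elong  [ 9.7 14.7]
front plate n 293 x med -0.11437496805775499 5-95% [-0.11701132 -0.1124391 ]
hub ((584.8699340820312, -53.506500244140625), 18.579917907714844)
old
ptr px 75 r 0.0325 ang -177.7 elong  [20.4  7.3]
idx px 70 r 0.0543 ang -4.6 elong  [16.3 14.7]
idx px 8 r 0.0600 ang -24.0 elong  [7.7 1.7]
```

View pics/w3.png

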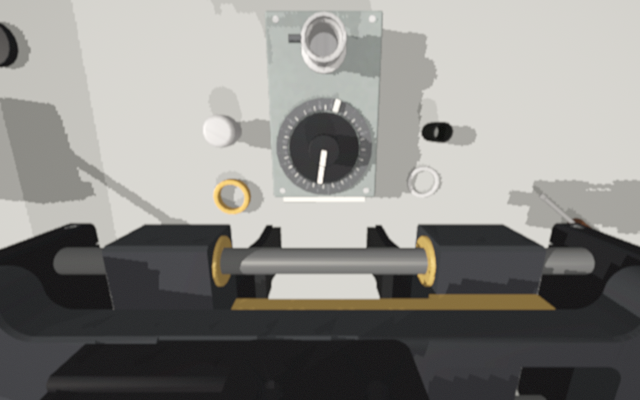

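The picture shows the drawer front flush at (324,199). The pointer is at (322,165) and the wedge at (337,105), and the plate is measured at -0.1144, so the drawer is home. The knob has to turn about 186° clockwise. I turn the wrist back so one grip can cover it, then lower over the hub.

```bash
python3 -m jog '[[1,0.01,0,0,0,0,-10.5],[1,0.02,0,0,0,0,-21],[1,0.03,0,0,0,0,-31.5],[1,0.042,0,0,0,0,-42],[1,0.042,0,0,0,0,-52.5],[1,0.042,0,0,0,0,-63],[1,0.042,0,0,0,0,-73.5],[1,0.042,0,0,0,0,-84],[1,0.042,0,0,0,0,-94.5],[1,0.042,0,0,0,0,-105],[1,0.042,0,0,0,0,-115.5],[1,0.042,0,0,0,0,-126],[1,0.042,0,0.02,0,0,-136.5],[1,0.042,0,0.04,0,0,-147],[1,0.042,0,0.06,0,0,-157.5],[1,0.042,0,0.08,0,0,-168.5],[1,0.042,0,0.1,0,0,-168.5],[1,0.042,0,0.1,0,0,-168.5]]'; python3 -c "
from h import *
s=bot.read_state();print(np.round(s['position'],4),s['joint_positions'])"
```

```text
time_s: 14.0
position: [0.5846, -0.0535, 0.179]
tcp_rot: [[-1.0, 0.001, -0.005], [0.001, 1.0, 0.002], [0.005, 0.002, -1.0]]
force: [-0.3, -0.5, 0.3]
opening: 1.0
grasp_force: 0.0
[ 0.5846 -0.0535  0.179 ] [-1.61299137e+01  3.18540455e+01  9.09019620e+01  4.66986755e-03
  5.75584556e+01 -1.06100119e+02]
```

```bash
python3 -m jog '[[1,0,0,0.04,0,0,0],[1,0,0,0.07,0,0,0],[1,0,0,0.084,0,0,0],[1,0,0,0.084,0,0,0],[0.3,0,0,0.084,0,0,0],[0.3,0,0,0.084,0,0,0],[0.3,0,0,0.084,0,0,0],[0.3,0,0,0.084,0,0,0],[0.3,0,0,0.084,0,0,0],[0.3,0,0,0.084,0,0,0],[0.3,0,0,0.084,0,0,0],[0.3,0,0,0.084,0,0,0]]'
```

```text
time_s: 15.5
position: [0.5862, -0.0533, 0.0973]
tcp_rot: [[-1.0, 0.0, -0.0], [0.0, 1.0, 0.001], [0.0, 0.001, -1.0]]
force: [0.4, 2.2, 1.0]
opening: 0.408
grasp_force: 30.0
```

```bash
python3 -m jog '[[0.3,0,0,0,0,0,4],[0.3,0,0,0,0,0,10],[0.3,0,0,0,0,0,17],[0.3,0,0,0,0,0,24],[0.3,0,0,0,0,0,32],[0.3,0,0,0,0,0,40],[0.3,0,0,0,0,0,48],[0.3,0,0,0,0,0,56],[0.3,0,0,0,0,0,64],[0.3,0,0,0,0,0,72],[0.3,0,0,0,0,0,80],[0.3,0,0,0,0,0,88],[0.3,0,0,0,0,0,96],[0.3,0,0,0,0,0,104],[0.3,0,0,0,0,0,112],[0.3,0,0,0,0,0,120],[0.3,0,0,0,0,0,128],[0.3,0,0,0,0,0,136],[0.3,0,0,0,0,0,143],[0.3,0,0,0,0,0,148]]'
python3 - <<'E'
from h import *
print(bot.read_state()['moment'])
look('side','s4.png',['pointer_tip','index_mark']);look('scene','sc4.png',['pointer_tip','index_mark'])
E
```

```text
time_s: 18.0
position: [0.5847, -0.0537, 0.0972]
tcp_rot: [[0.849, 0.528, -0.004], [0.528, -0.849, -0.0], [-0.003, -0.002, -1.0]]
force: [-4.0, 1.6, 4.0]
opening: 0.405
grasp_force: 30.0
[0.1357665  0.46624946 0.04930162]
t 18.0 tcp [ 0.5847 -0.0537  0.0972] cam [ 0.54  -0.791  1.015] [ 0.03  0.65 -0.76]
pointer_tip []
index_mark [([0.6368, -0.0591, 0.0716], 0.67)]
t 18.15 tcp [ 0.5848 -0.0537  0.0972] cam [ 1.3   -0.153  1.101] [-0.58  0.12 -0.81]
pointer_tip [([0.621, -0.0286, 0.072], 0.56)]
index_mark [([0.6383, -0.0573, 0.0713], 0.87)]
```

The pointer now reads about 35°, so the grip isn't slipping. I go on 37°, release, rise and look.

```bash
python3 -m jog '[[0.3,0,0,0,0,0,6],[0.3,0,0,0,0,0,14],[0.3,0,0,0,0,0,22],[0.3,0,0,0,0,0,29],[0.3,0,0,0,0,0,34],[0.3,0,0,0,0,0,37.5],[0.3,0,0,0,0,0,37.5],[0.3,0,0,0,0,0,37.5],[1,0,0,0,0,0,37.5],[1,0,0,0,0,0,37.5],[1,0,0,0,0,0,37.5],[1,0,0,0,0,0,37.5],[1,0,0,-0.05,0,0,37.5],[1,-0.02,0,-0.1,0,0,37.5],[1,-0.04,0,-0.15,0,0,37.5],[1,-0.04,0,-0.18,0,0,37.5],[1,-0.04,0,-0.18,0,0,37.5],[1,-0.04,0,-0.18,0,0,37.5]]'
python3 - <<'E'
from h import *
s,ci,im,d=look('wrist','w5.png',['drawer_front','pointer_tip','index_mark'])
angles(im,d,ci);draw(cloud(ci,d))
cv2.imwrite('pics/w5c.png',cv2.resize(im[0:220,220:460],None,fx=2.7,fy=2.7,interpolation=cv2.INTER_CUBIC))
E
```

```text
time_s: 20.55
position: [0.5517, -0.0747, 0.2762]
tcp_rot: [[0.995, -0.096, -0.002], [-0.096, -0.995, 0.001], [-0.002, -0.0, -1.0]]
force: [-0.4, 0.0, -1.6]
opening: 1.004
grasp_force: 0.0
t 20.55 tcp [ 0.5517 -0.0747  0.2762] cam [ 0.621 -0.082  0.42 ] [-0.25  0.03 -0.97]
drawer_front [([0.5167, -0.0679, 0.0405], 0.63)]
pointer_tip [([0.6288, -0.054, 0.0691], 0.67), ([0.6338, -0.0582, 0.0698], 0.43)]
index_mark [([0.6371, -0.0601, 0.0711], 0.82)]
ptr px 103 r 0.0331 ang 0.3 elong  [ 6.6 21.3]
idx px 259 r 0.0451 ang 150.3 elong  [118.8  49.1]
idx px 88 r 0.0534 ang -3.6 elong  [ 7.1 13.7]
front plate n 326 x med -0.11443447997918679 5-95% [-0.11732753 -0.11161093]
hub ((585.306884765625, -53.15449523925781), 18.544437408447266)
```

View pics/w5c.png

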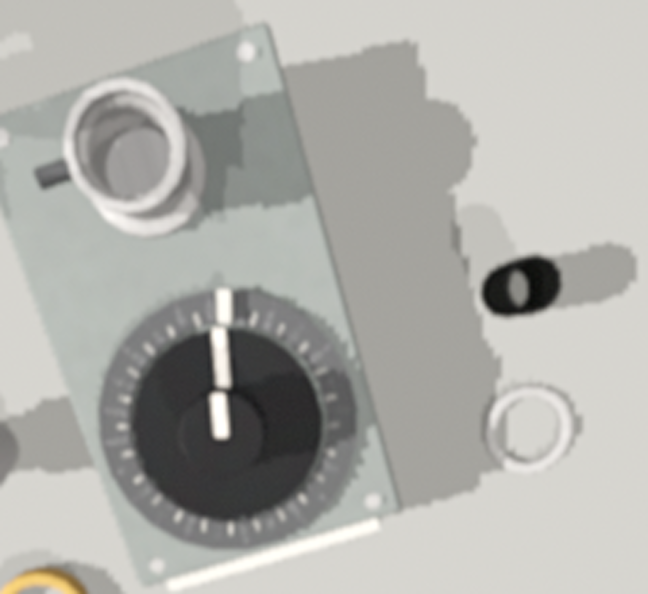

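The crop shows the pointer (220,350) nearly in line with the wedge (223,305). It is 3.5–4° short, which is too marginal. I regrip and turn a little further, allowing for the few degrees lost in the grip.

```bash
python3 -m jog '[[1,0.0311,-0.0243,0.06,0,0,0],[1,0.0311,-0.0243,0.12,0,0,0],[1,0.0311,-0.0243,0.17,0,0,0],[1,0.0311,-0.0243,0.179,0,0,0],[1,0.0311,-0.0243,0.179,0,0,0],[0.3,0.0311,-0.0243,0.179,0,0,0],[0.3,0.0311,-0.0243,0.179,0,0,0],[0.3,0.0311,-0.0243,0.179,0,0,0],[0.3,0.0311,-0.0243,0.179,0,0,0],[0.3,0.0311,-0.0243,0.179,0,0,0],[0.3,0.0311,-0.0243,0.179,0,0,0],[0.3,0.0311,-0.0243,0.179,0,0,0],[0.3,0.0311,-0.0243,0.179,0,0,0],[0.3,0.0311,-0.0243,0.179,0,0,2],[0.3,0.0311,-0.0243,0.179,0,0,4],[0.3,0.0311,-0.0243,0.179,0,0,5],[0.3,0.0311,-0.0243,0.179,0,0,5],[0.3,0.0311,-0.0243,0.179,0,0,5]]'; python3 -m jog '[[1,0,0,0,0,0,0],[1,0,0,0,0,0,0],[1,0,0,0,0,0,0],[1,0,0,0,0,0,0],[1,0,0,-0.05,0,0,0],[1,-0.02,0,-0.1,0,0,0],[1,-0.04,0,-0.15,0,0,0],[1,-0.04,0,-0.18,0,0,0],[1,-0.04,0,-0.18,0,0,0],[1,-0.04,0,-0.18,0,0,0]]';python3 - <<'E'
from h import *
s,ci,im,d=look('wrist','w6.png',['pointer_tip','index_mark'])
angles(im,d,ci);angles(im,d,ci,C=(.5853,-.0532));draw(cloud(ci,d))
cv2.imwrite('pics/w6c.png',cv2.resize(im[60:220,240:440],None,fx=3.7,fy=3.7,interpolation=cv2.INTER_CUBIC))
E
```

```text
time_s: 23.0
position: [0.5856, -0.0534, 0.0982]
tcp_rot: [[0.983, -0.183, -0.0], [-0.183, -0.983, 0.001], [-0.0, -0.001, -1.0]]
force: [1.1, 5.0, 1.3]
opening: 0.409
grasp_force: 30.0
time_s: 24.25
position: [0.5456, -0.0464, 0.2772]
tcp_rot: [[0.983, -0.182, -0.002], [-0.182, -0.983, 0.0], [-0.002, -0.0, -1.0]]
force: [-0.3, 0.0, 0.2]
opening: 0.996
grasp_force: 0.0
t 24.25 tcp [ 0.5456 -0.0464  0.2772] cam [ 0.614 -0.059  0.421] [-0.25  0.05 -0.97]
pointer_tip [([0.6263, -0.0589, 0.0757], 0.7), ([0.5879, -0.0564, 0.0911], 0.63)]
index_mark []
ptr px 108 r 0.0329 ang -4.7 elong  [ 6.6 21.4]
idx px 195 r 0.0505 ang 167.0 elong  [103.5  30.2]
idx px 89 r 0.0535 ang -3.8 elong  [ 7.7 14.8]
ptr px 108 r 0.0330 ang -6.1 elong  [ 6.6 21.4]
idx px 265 r 0.0444 ang 146.1 elong  [119.4  49.2]
idx px 89 r 0.0535 ang -4.6 elong  [ 7.7 14.8]
front plate n 335 x med -0.11437720199855815 5-95% [-0.11740104 -0.11161539]
hub ((585.0849609375, -52.958518981933594), 18.6508846282959)
```

View pics/w6c.png

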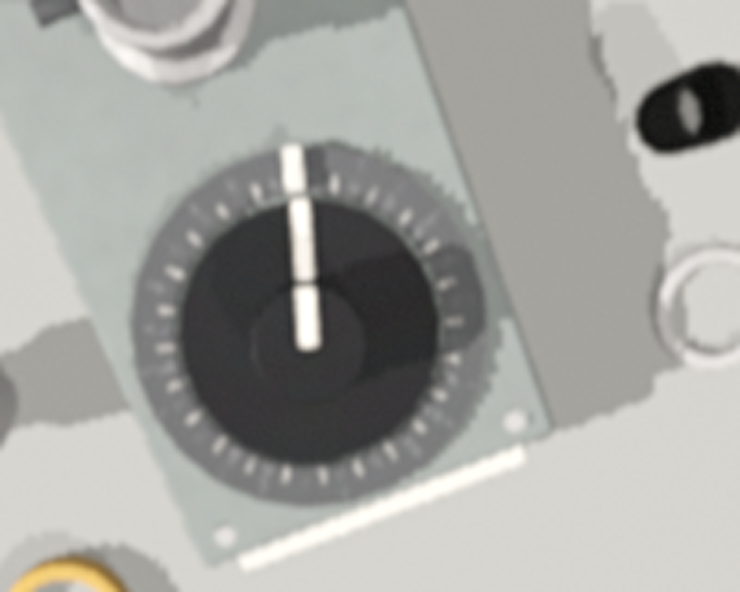

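The crop shows the pointer line (303,240) running straight into the wedge (293,170), about 1° off. The drawer front is flush at (385,510), and the robot is clear of everything, so I hand in.

```bash
python3 -c "
from rig import workorder
print(workorder.hand_in())"
```

```text
the job is handed in; nothing more can be done
None
```

The job is handed in, with no verdict returned: the drawer measured home (under 1 mm off), the pointer was about 1° from the index wedge, the knob was released and the gripper raised clear; I saw no loose part touched, though I did not re-measure their positions.

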